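Release the ratchet of a board test clamp and close it

ROBOT

A 6-joint arm with a two-finger parallel gripper is mounted at the origin on the work surface. World frame = base frame: x ahead of the robot, y to its left, z up, the work surface at z = 0. Lengths are in m, angles in rad, forces in N, time in s.
With the tool pointing down it reaches from about 0.425 to 0.95 m from the base axis. Payload 3.5 kg.
Tool frame: the origin (TCP) lies on the centre line of the jaws, within the pads' length; the fingertips stand 11 mm ahead of it and the grasp point (between the pads) lies 8 mm behind it; y points along the fingers, x is the direction in which the jaws open and shut, and the axes are right-handed (so a half turn about y gives the same grasp; the last joint's range is limited). The gripper opens to 85 mm and grips with 20 to 120 N. Pads are 22 mm wide; open, the fingers measure 114 mm over their backs; the gripper's body (76 mm by 85 mm) begins 54 mm behind the grasp point. The pads swing forward as they close: fully open they stand 13 mm farther back than shut.
Start: joints at [1.019, 0.286, 1.577, -0, 1.279, -0.15], TCP at [0.264, 0.621, 0.242] pointing down, gripper open.
Joint ranges: [-2.77, 2.77], [-0.9, 2.22], [0.21, 2.48], [-1.53, 4.67], [0.24, 2.81], [-2.84, 2.84]. Speed limits (rad/s): [2.79, 2.79, 3.14, 3.14, 3.14, 3.14].

INTERFACE

Orientations are given as a unit quaternion [x, y, z, w].
In Python, from plant import get_state, read_camera, sign_off gives the robot as it stands.
- The arm moves only by the shell command python3 -m inch 'ROWS' [FORCE]. ROWS is JSON, a list of rows, each an object of numbers: "ax", "ay", "az": the turn, a rotation vector about the tool's x, y, z in rad; "x", "y", "z": the shift along the tool's x, y, z in mm; "hand": the closure, from -1 (fully open) to 1 (shut). In form: [{"ax": .., "ay": .., "az": .., "x": .., "y": .., "z": .., "hand": ..}, ...]. A call has 1 to 5 rows; each row shifts and turns the commanded pose from where the row before left it, along the tool's axes as they then stand; what a row does not reach is not made up. A row lasts 1/12 s, in which the tool goes at most 41.7 mm and 7.16 degrees, less where a joint would pass 70% of its speed; a pose out of reach is approached as far as the arm can. A call with a gripper value outside its range is refused whole. The fingers move at their own pace and stop on an object; FORCE is the grip in N (left out, the last holds). Time passes only in rows, so rows that do not move let the fingers close. It gives the time, the measured TCP pose, the force and the opening at its end, in the units of the state.
- get_state(): the state, without advancing time (a new reading comes with each control period).
- read_camera(name): name is "scene" or "top" or "wrist"; returns a dict with "img" (480x640x3 uint8, red, green, blue), "fov_y" (degrees; the focal length in pixels is half the picture's height over the tangent of half this angle, whatever the lens; pixels are square), "cx", "cy" (the principal point, pixels), "distortion" ([k1, k2, p1, p2, k3] as OpenCV has them; the pictures are not rectified), "T" (4x4, takes a point from camera to world coordinates); the wrist camera has in their place "T_tool_cam" (4x4, takes a point from camera to tool coordinates, whose origin is the TCP and whose axes are the tool frame's). Camera axes: x right, y down, z forward; pixel columns grow to the right and rows downward; lengths in m; the calibration is good to about 2 mm. A picture is of the moment at which its call begins: read the wrist's pose just before it. There is no depth.
- sign_off(): hands the job in, once; it reports no verdict.
The state is a dict: "time": time; "qpos": joint angles; "dq": joint speeds; "joint_efforts": joint torques, N m; "eef_pos": TCP position; "tcp_rot": TCP orientation; "contact_force": force on the tool from outside, world axes, zero at the start; "wrist_torque": the same for the moment, N m; "opening": opening from 0.0 (shut) to 1.0 (fully open).
Only numpy, scipy, OpenCV 4.12 (cv2) and the standard library are available. Lean on these libraries where they do the work, as an engineer would, in place of code of your own. Each camera call takes 0.05 s, during which the arm holds its last target. There are 200 camera calls.

TASK

The arm of the circuit-board test clamp is propped up by a ratchet. Press the red pawl tab down until the pawl stands well clear of the teeth (it stays where it is left), then push the black bar at the end of the arm all the way down, so that the clamp is fully closed with its rubber foot on the board. Nothing has to be gripped or picked up: do not lift the arm higher, leave the pawl free of the teeth, leave the board in its nest and do not disturb the things lying around, then move away.

Things in the scene. Friction and masses are not known exactly. Their poses are not given: they have to be found in the camera images.
- fixture: Board test clamp, bolted down: dark steel base plate 130 (x) by 330 (y) by 12 mm high, blue hinge cheeks up to 85 mm high. Origin under the plate, on the table; the plate spans y -175 to +155 mm. Its own -y end carries the arm's bar, its +y end the red pawl tab, x goes across; z up. The arm and the pawl swing in its y-z plane, about axes parallel to its x. The toothed wheel and pawl are on its +x side.
- clamp_hinge (a point): Point on the arm's hinge axis, in the arm's middle plane: 30 mm towards +y and 70 mm above the fixture's origin. Its axes are parallel to the fixture's.
- press_arm (a joint): Arm angle, rad: 0 = level, fully closed (end stop, foot on the board), grows as the arm is raised. Starts at 0.64 to 0.90. While the pawl is engaged its nose stops the teeth at about 0.58, springily (25 N at the bar: 0.05 rad lower), and pushing harder does not get it past; with the pawl clear it goes down to 0. Stiff hinge: the arm stays where it is left; freed, lowering takes 1 to 5 N at the bar.
- bar_mid (a point): Centre of the black round push bar at the end of the arm, 22 mm in diameter, 100 mm long, parallel to the hinge axis (fixture x), 170 mm from the hinge axis: in the fixture it lies at y = 30 - 170 cos(angle), z = 70 + 170 sin(angle) mm. Its highest line is 11 mm above this point, 81 mm above the table when closed. The aluminium arm is 34 mm wide and 12 mm thick.
- pawl (a joint): Angle of the red pawl, rad: 0 = its nose lies over a tooth and blocks the arm from going down, grows as the tab is pressed down. Its nose clears the teeth from about 0.2; free counts from 0.27; end stop at 0.38. No spring, a stiff pivot: it stays where it is left; the tab needs about 3 N downwards.
- pawl_pivot (a point): Point level with the pawl's pivot axis: x 0, y 72 mm, z 22 mm in the fixture; axes parallel to the fixture's. The pivot axis is parallel to the fixture's x.
- tab_top (a point): Middle of the top face of the red ribbed pawl tab, 44 mm (x) by 32 mm (y), 6 mm thick. At pawl angle 0 the face is level and this point lies 34 mm towards +x, 62 mm towards +y and 29 mm above the pawl pivot point, 51 mm above the table; as the pawl turns it swings down on a circle about the pivot axis (at 0.38 rad it is about 26 mm lower and 6 mm farther towards +y) and its outer +y edge tilts down. At 0.30 rad it is about 20 mm lower.
- board: Green circuit board, 60 by 80 by 3 mm, loose in the nest of the clamp under the arm; origin at the centre of its underside. To be left where it lies.
- meter: Teal multimeter, 75 by 140 by 32 mm, loose on the table; origin at the centre of its underside. To be left alone.
- tin: Round steel tin with brass wool, 64 mm across, 30 mm high, loose on the table; origin at the centre of its underside. To be left alone.
- spool: Blue solder spool standing upright, 54 mm across, 42 mm high, loose on the table; origin at the centre of its underside. To be left alone.
- screwdriver: Screwdriver with a red handle, 170 mm long, lying loose on the table along its own x, origin on its underside near its middle. To be left alone.
There are look-alikes about, which are no part of the job. Of the things like the board, leave any that is blue or turquoise; of the rest the smaller one is meant.

How it is judged:
By the outcome, as a careful person would: the job done as asked, in the order asked, and still so for the second after the job is handed in, with the robot touching nothing.
It also fails if it takes over 51 s, if anything falls off the work surface, if the arm or the gripper's body presses on something with over 40 N, if the wrist force passes 120 N, or if a joint passes its speed limit or range.

## Working session

There is one attempt and no reset: what is moved stays moved. The work goes in short steps, Python scripts to look and compute and a shell command to move; the robot and the scene stay as the last step left them, time stands still between calls to the robot, and variables do not carry over. Pictures are saved under pics/ and viewed, about 8 in all and at most 12, crops included, and the job is handed in when it is done.

```bash
mkdir -p pics
cat > h.py <<'E'
import numpy as np, cv2
from plant import get_state, read_camera, sign_off
from scipy.spatial.transform import Rotation as R
def K(c):
    f=240/np.tan(np.radians(c["fov_y"])/2); return np.array([[f,0,c["cx"]],[0,f,c["cy"]],[0,0,1]])
def ray(c,T,uv):
    p=cv2.undistortPoints(np.array(uv,float).reshape(-1,1,2),K(c),np.array(c["distortion"],float)).reshape(-1,2)
    d=np.c_[p,np.ones(len(p))]@T[:3,:3].T; return T[:3,3],d
def onz(c,T,uv,z):
    o,d=ray(c,T,uv); return o+d*((z-o[2])/d[:,2])[:,None]
def proj(c,T,P):
    Ti=np.linalg.inv(T); return cv2.projectPoints(np.array(P,float).reshape(-1,3),cv2.Rodrigues(Ti[:3,:3])[0],Ti[:3,3],K(c),np.array(c["distortion"],float))[0].reshape(-1,2)
def toolT(s):
    T=np.eye(4);T[:3,:3]=R.from_quat(s["tcp_rot"]).as_matrix();T[:3,3]=s["eef_pos"];return T
def save(n,im): cv2.imwrite(f"pics/{n}.png",im[:,:,::-1])
E
python3 - <<'E'
from h import *
s=get_state();print(s)
print(toolT(s)[:3,:3].round(3))
for n in("top","scene"):
    c=read_camera(n);save(n,c["img"]);np.save(f"pics/{n}.npy",c,allow_pickle=True);print(n,c["fov_y"],c["T"])
E
```

```text
{'time': 0.0, 'qpos': array([ 1.01896973e+00,  2.87214184e-01,  1.57818436e+00,  1.72754678e-05,
        1.27862491e+00, -1.49985574e-01]), 'dq': array([ 1.11014064e-03,  4.44461883e-04, -1.72729141e-03, -2.19097466e-04,
       -6.35232929e-05, -1.70485488e-03]), 'joint_efforts': array([-1.43888552e-03, -4.05975473e+01, -2.92627877e+01, -1.83767484e-04,
        5.76975028e-03,  5.02339034e-06]), 'eef_pos': array([0.26362249, 0.6206972 , 0.24091083]), 'tcp_rot': array([ 0.59008436,  0.38937215, -0.3909362 , -0.58937142]), 'contact_force': array([-0.33959591,  0.40567628,  0.34214984]), 'wrist_torque': array([ 0.03022793, -0.00804565, -0.02763196]), 'opening': 1.0018175679167676}
[[ 0.391 -0.001 -0.92 ]
 [ 0.92  -0.002  0.391]
 [-0.002 -1.     0.   ]]
top 43.158915293869 [[-0.01580779 -0.99639949  0.08329564  0.47494621]
 [-0.99956483  0.01782295  0.02350511 -0.01710766]
 [-0.02490505 -0.08288783 -0.99624763  1.12142297]
 [ 0.          0.          0.          1.        ]]
scene 54.75709637357238 [[ 0.37047963  0.70604288 -0.60352987  1.14187467]
 [ 0.92879415 -0.28809758  0.23311202 -0.24703662]
 [-0.00928842 -0.64691827 -0.76250278  0.82988267]
 [ 0.          0.          0.          1.        ]]
```

View pics/top.png

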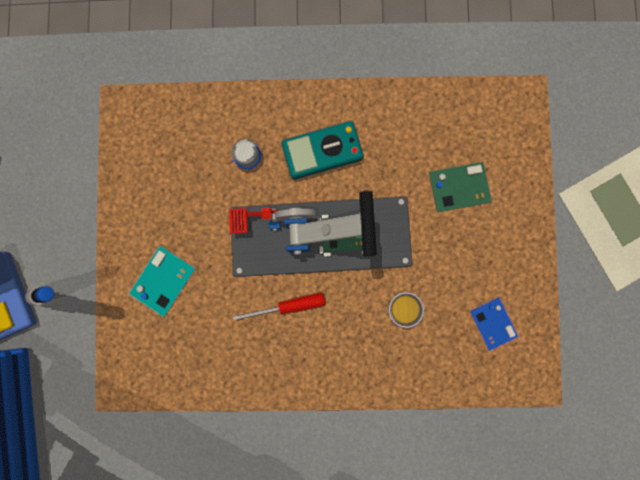

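View pics/scene.png

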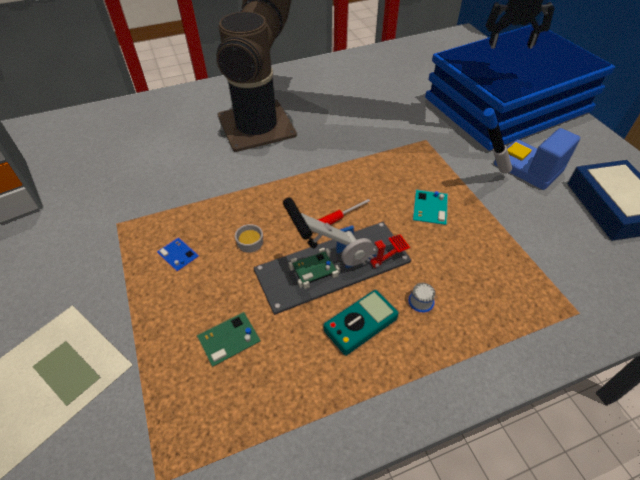

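The top view shows the dark plate at about (232–411, 198–276), with the red tab left at (238,220) and the bar right at (368,223). Fixture axes therefore lie close to world axes. The spool (247,153), meter, screwdriver and tin are all clear of it.

Run:
```python
from h import *
c=np.load("pics/top.npy",allow_pickle=True).item();T=np.array(c["T"]);im=c["img"]
hsv=cv2.cvtColor(im,cv2.COLOR_RGB2HSV)
m=((hsv[...,1]<110)|(hsv[...,2]<70)).astype(np.uint8)
roi=np.zeros_like(m);roi[185:290,215:425]=1;m&=roi
m=cv2.morphologyEx(m,cv2.MORPH_OPEN,np.ones((9,9)));m=cv2.morphologyEx(m,cv2.MORPH_CLOSE,np.ones((25,25)))
cn=max(cv2.findContours(m,0,2)[0],key=cv2.contourArea)
dbg=im.copy();cv2.drawContours(dbg,[cn],-1,(255,255,0),1)
# bottom-left, bottom-right... corner from minAreaRect
print(cv2.boxPoints(cv2.minAreaRect(cn)))
w=onz(c,T,cn.reshape(-1,2),0.012)[:,:2].astype(np.float32)
r=cv2.minAreaRect(w);print(r);b=cv2.boxPoints(r);print(b)
red=((hsv[...,0]<8)|(hsv[...,0]>172))&(hsv[...,1]>170)&(hsv[...,2]>80);red[:, :225]=0;red[:,252:]=0;red[:200]=0;red[240:]=0
ys,xs=np.nonzero(red);print("tab px",xs.min(),xs.max(),ys.min(),ys.max())
t=onz(c,T,[[(xs.min()+xs.max())/2,(ys.min()+ys.max())/2]],0.051);print("tab",t)
save("dbg",cv2.resize(dbg[180:300,215:425],None,fx=3.5,fy=3.5))
bk=(im.max(2)<40);bk[:,:350]=0;bk[:,385:]=0;bk[:185]=0;bk[265:]=0
bk=cv2.morphologyEx(bk.astype(np.uint8),cv2.MORPH_OPEN,np.ones((5,5)))
k=cv2.findContours(bk,0,2)[0];k=max(k,key=cv2.contourArea);print("bar",cv2.minAreaRect(k))
```

```text
[[228.06046 199.99634]
 [407.19034 189.13998]
 [411.84543 265.94876]
 [232.71555 276.8051 ]]
((0.572929322719574, 0.006893068552017212), (0.1417233943939209, 0.3288526237010956), 2.503328800201416)
[[ 0.49495354  0.1680674 ]
 [ 0.509317   -0.16047138]
 [ 0.65090513 -0.15428126]
 [ 0.63654166  0.17425752]]
tab px 229 251 208 232
tab [[0.59498455 0.1477827  0.051     ]]
bar ((367.84161376953125, 223.51080322265625), (63.67036056518555, 13.26465892791748), 86.09950256347656)
```

View pics/dbg.png

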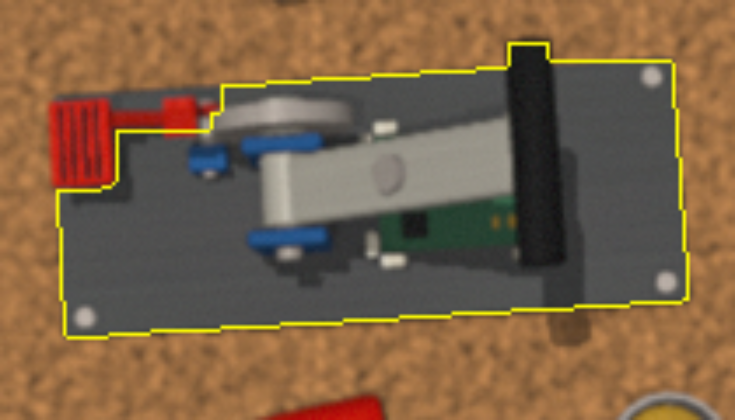

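```bash
cat >> h.py <<'E'
from scipy.optimize import least_squares
ct=np.load("pics/top.npy",allow_pickle=True).item();Tt=np.array(ct["T"])
cp=lambda a:(np.array(a,float)+.5)/3.5+[214.5,179.5]
w3=onz(ct,Tt,cp([[66,337],[688,300],[673,62]]),.012)[:,:2]
L=np.array([[-65,155],[-65,-175],[65,-175]])/1e3
def f2(p,l): c,s=np.cos(p[2]),np.sin(p[2]); return p[:2]+l@np.array([[c,s],[-s,c]])
fit=least_squares(lambda p:(f2(p,L)-w3).ravel(),[.57,0,0]);P=fit.x
def F(l): l=np.array(l,float)/1e3; return np.r_[f2(P,l[:2]),l[2]]
E
python3 - <<'E'
from h import *
print(P,fit.fun.round(4)*1e3)
tt=F([34,134,51]);print("tab pred",tt,"seen",onz(ct,Tt,cp([[81,143]]),.051))
# arm angle: bar centre px 367.84,223.5 in both views
for a in np.arange(.6,.95,.05):
    b=F([0,30-170*np.cos(a),70+170*np.sin(a)]); print(round(a,2),b.round(4),proj(ct,Tt,b))
a=np.load("pics/scene.npy",allow_pickle=True).item();TS=np.array(a["T"])
for n in .65,.75,.85:
    print(n,[proj(a,TS,F([s,30-170*np.cos(n),70+170*np.sin(n)])).round(1).tolist() for s in(-50,50)])
print("tab scene",proj(a,TS,tt))
save("scene_c",cv2.resize(a["img"][180:320,230:430],None,fx=4,fy=4))
s=get_state();print(toolT(s)[:3,:3].T@(F([34,137,150])-s["eef_pos"])*1e3)
E
```

```text
[0.56665144 0.01660376 0.03773404] [-0.6  2.7 -2.1 -1.6  2.6 -1.1]
tab pred [0.59557208 0.15179103 0.051     ] seen [[0.59416356 0.15175677 0.051     ]]
0.6 [ 0.5708 -0.0936  0.166 ] [[381.08431923 224.47955187]]
0.65 [ 0.5706 -0.0887  0.1729] [[378.25911189 224.2106333 ]]
0.7 [ 0.5704 -0.0833  0.1795] [[375.1647129  223.96678337]]
0.75 [ 0.5702 -0.0777  0.1859] [[371.80590989 223.74936389]]
0.8 [ 0.57   -0.0718  0.192 ] [[368.18888566 223.55966912]]
0.85 [ 0.5698 -0.0655  0.1977] [[364.32125991 223.3989124 ]]
0.9 [ 0.5695 -0.059   0.2032] [[360.21211797 223.26821249]]
0.65 [[[279.1, 210.1]], [[298.3, 245.7]]]
0.75 [[[283.8, 203.8]], [[303.5, 239.3]]]
0.85 [[[289.3, 197.6]], [[309.5, 232.9]]]
tab scene [[398.96345381 241.34916983]]
[-298.88536726   91.56679056 -487.62956023]
```

View pics/scene_c.png

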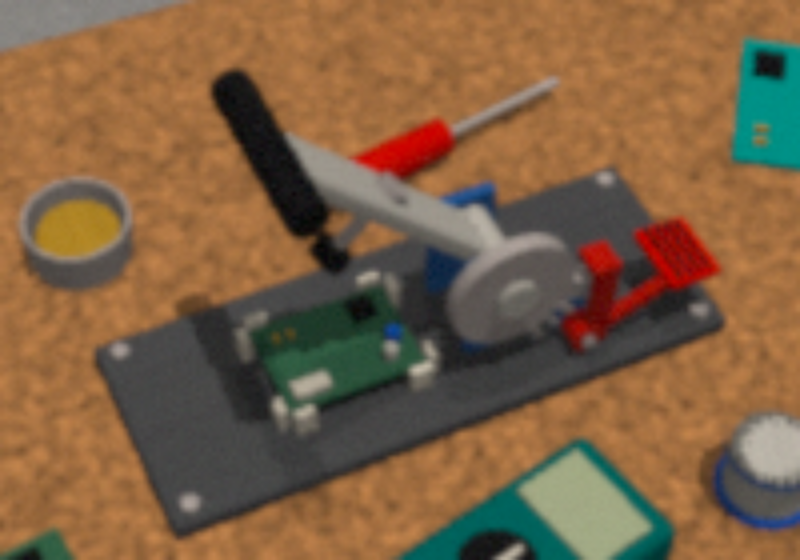

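Tab and arm agree in both views, at about 0.80 rad. I'll close the fingers, rise clear of the soldering iron, and align the tool with the fixture.

```bash
python3 -m inch '[{"y":-40,"ay":-0.11,"hand":1},{"y":-40,"ay":-0.11,"hand":1},{"y":-20,"ay":-0.11,"hand":1},{"ay":-0.11,"hand":1},{"hand":1}]' 20
cat > rel.py <<'E'
import sys
from h import *
s=get_state();T=toolT(s)
print(s["time"],T[:3,:3].round(3).tolist(),s["contact_force"].round(1),round(s["opening"],2))
for a in sys.argv[1:]:
    p=F(eval(a)); p=p-[0,0,-.011]  # tip at point -> TCP 11 mm above
    print(a,"move mm tool:",((T[:3,:3].T@(p-s["eef_pos"]))*1e3).round(1))
E
python3 rel.py [34,137,100] [34,137,51]
```

```text
0.1 [[0.391, -0.001, -0.92], [0.92, -0.002, 0.391], [-0.002, -1.0, 0.0]] [ 0.2 -0.7 -0.5] 1.0
[34,137,100] move mm tool: [-298.8  130.6 -487.6]
[34,137,51] move mm tool: [-298.7  179.6 -487.7]validation failed for argument at $[0]...
```

```bash
python3 -m inch '[{"ax":0,"ay":-0.11,"az":0,"x":0,"y":-40,"z":0,"hand":1},{"ax":0,"ay":-0.11,"az":0,"x":0,"y":-40,"z":0,"hand":1},{"ax":0,"ay":-0.11,"az":0,"x":0,"y":-20,"z":0,"hand":1},{"ax":0,"ay":-0.11,"az":0,"x":0,"y":0,"z":0,"hand":1},{"ax":0,"ay":0,"az":0,"x":0,"y":0,"z":0,"hand":1}]' 20 2>&1; python3 rel.py [34,137,100] [34,137,51]
```

```text
time: 0.52
eef_pos: [0.2642, 0.6218, 0.3447]
tcp_rot: [0.49, 0.511, -0.509, -0.49]
contact_force: [1.1, -0.6, -0.3]
opening: 0.302
0.5167 [[-0.04, 0.002, -0.999], [0.999, 0.003, -0.04], [0.003, -1.0, -0.002]] [ 1.1 -0.6 -0.3] 0.3
[34,137,100] move mm tool: [-480.7  232.9 -311.7]
[34,137,51] move mm tool: [-480.8  281.9 -311.6]
```

```bash
python3 -m inch '[{"ax":0,"ay":0,"az":0,"x":-32,"y":0,"z":-20.8,"hand":1},{"ax":0,"ay":0,"az":0,"x":-32,"y":0,"z":-20.8,"hand":1},{"ax":0,"ay":0,"az":0,"x":-32,"y":0,"z":-20.8,"hand":1},{"ax":0,"ay":0,"az":0,"x":-32,"y":0,"z":-20.8,"hand":1},{"ax":0,"ay":0,"az":0,"x":-32,"y":0,"z":-20.8,"hand":1}]' >/dev/null; python3 -m inch '[{"ax":0,"ay":0,"az":0,"x":-32,"y":10,"z":-20.8,"hand":1},{"ax":0,"ay":0,"az":0,"x":-32,"y":10,"z":-20.8,"hand":1},{"ax":0,"ay":0,"az":0,"x":-32,"y":10,"z":-20.8,"hand":1},{"ax":0,"ay":0,"az":0,"x":-32,"y":10,"z":-20.8,"hand":1},{"ax":0,"ay":0,"az":0,"x":-32,"y":10,"z":-20.8,"hand":1}]'; python3 rel.py [34,137,100]
```

```text
time: 1.35
eef_pos: [0.4839, 0.3074, 0.2897]
tcp_rot: [-0.491, -0.508, 0.51, 0.492]
contact_force: [0.8, 0.5, 1.0]
opening: -0.002
1.35 [[-0.035, -0.003, -0.999], [0.999, -0.001, -0.035], [-0.001, -1.0, 0.003]] [0.8 0.5 1. ] -0.0
[34,137,100] move mm tool: [-156.2  178.6 -106.8]
```

```bash
python3 -m inch '[{"ax":0,"ay":0,"az":0,"x":-31,"y":15,"z":-21,"hand":1},{"ax":0,"ay":0,"az":0,"x":-31,"y":15,"z":-21,"hand":1},{"ax":0,"ay":0,"az":0,"x":-31,"y":15,"z":-21,"hand":1},{"ax":0,"ay":0,"az":0,"x":-31,"y":15,"z":-21,"hand":1},{"ax":0,"ay":0,"az":0,"x":-31,"y":15,"z":-21,"hand":1}]' >/dev/null; python3 -m inch '[{"ax":0,"ay":0,"az":0,"x":0,"y":30,"z":0,"hand":1},{"ax":0,"ay":0,"az":0,"x":0,"y":30,"z":0,"hand":1},{"ax":0,"ay":0,"az":0,"x":0,"y":30,"z":0,"hand":1},{"ax":0,"ay":0,"az":0,"x":0,"y":0,"z":0,"hand":1}]'; python3 rel.py [34,137,51]
python3 - <<'E'
from h import *
s=get_state();c=read_camera("wrist");T=toolT(s)@np.array(c["T_tool_cam"]);print(np.array(c["T_tool_cam"]).round(3))
tip=s["eef_pos"]-[0,0,.011]
for q in [F([34,134,51]),F([56,150,51]),F([12,150,51]),F([56,118,51]),F([12,118,51]),tip]: print(proj(c,T,q).round(0))
save("wr1",c["img"])
E
```

```text
time: 2.1
eef_pos: [0.5888, 0.1574, 0.1177]
tcp_rot: [-0.487, -0.504, 0.513, 0.495]
contact_force: [-1.9, -0.5, -1.0]
opening: -0.001
2.1 [[-0.035, -0.017, -0.999], [0.999, -0.002, -0.035], [-0.001, -1.0, 0.017]] [-1.9 -0.5 -1. ] -0.0
[34,137,51] move mm tool: [-2.7 55.6 -7.5]
[[ 1.    -0.     0.     0.   ]
 [-0.    -0.305  0.952 -0.131]
 [-0.    -0.952 -0.305  0.079]
 [ 0.     0.     0.     1.   ]]
[[309. 283.]]
[[338. 319.]]
[[339. 246.]]
[[282. 319.]]
[[279. 246.]]
[[320. 321.]]
```

View pics/wr1.png

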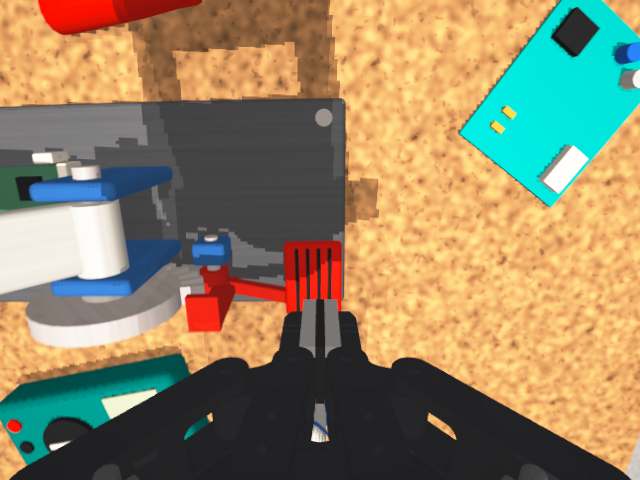

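The tab sits within about 3 mm of the prediction (px 285–342 × 241+), and the fingertip is over it. I'll centre over it and descend to just above.

```bash
python3 -m inch '[{"ax":0,"ay":0,"az":0,"x":0,"y":20,"z":-5,"hand":1},{"ax":0,"ay":0,"az":0,"x":0,"y":20,"z":0,"hand":1},{"ax":0,"ay":0,"az":0,"x":0,"y":10,"z":0,"hand":1},{"ax":0,"ay":0,"az":0,"x":0,"y":0,"z":0,"hand":1}]'; python3 -m inch '[{"ax":0,"ay":0,"az":0,"x":0,"y":4,"z":0,"hand":1},{"ax":0,"ay":0,"az":0,"x":0,"y":4,"z":0,"hand":1},{"ax":0,"ay":0,"az":0,"x":0,"y":4,"z":0,"hand":1},{"ax":0,"ay":0,"az":0,"x":0,"y":0,"z":0,"hand":1}]';python3 rel.py [34,137,32]
```

```text
time: 2.48
eef_pos: [0.5984, 0.1588, 0.0758]
tcp_rot: [-0.49, -0.508, 0.51, 0.491]
contact_force: [0.0, 1.1, -0.6]
opening: 0.003
time: 2.82
eef_pos: [0.5998, 0.1588, 0.0654]
tcp_rot: [0.49, 0.509, -0.509, -0.49]
contact_force: [-0.5, 0.9, -0.2]
opening: 0.001
2.8167 [[-0.038, 0.0, -0.999], [0.999, -0.0, -0.038], [-0.0, -1.0, -0.0]] [-0.5  0.9 -0.2] 0.0
[34,137,32] move mm tool: [-3.8 22.4  4.5]
```

```bash
python3 -m inch '[{"ax":0,"ay":0,"az":0,"x":-2,"y":0,"z":5,"hand":1},{"ax":0,"ay":0,"az":0,"x":0,"y":4,"z":0,"hand":1},{"ax":0,"ay":0,"az":0,"x":0,"y":4,"z":0,"hand":1},{"ax":0,"ay":0,"az":0,"x":0,"y":4,"z":0,"hand":1},{"ax":0,"ay":0,"az":0,"x":0,"y":0,"z":0,"hand":1}]'; python3 -m inch '[{"ax":0,"ay":0,"az":0,"x":0,"y":3,"z":0,"hand":1},{"ax":0,"ay":0,"az":0,"x":0,"y":3,"z":0,"hand":1},{"ax":0,"ay":0,"az":0,"x":0,"y":0,"z":0,"hand":1}]'
```

```text
time: 3.23
eef_pos: [0.5951, 0.157, 0.0531]
tcp_rot: [0.49, 0.51, -0.509, -0.49]
contact_force: [-0.0, 1.5, 1.5]
opening: -0.003
time: 3.48
eef_pos: [0.5951, 0.1569, 0.047]
tcp_rot: [0.49, 0.51, -0.509, -0.49]
contact_force: [-0.4, 3.4, 1.8]
opening: 0.0
```

```bash
python3 -m inch '[{"ax":0,"ay":0,"az":0,"x":0,"y":2,"z":0,"hand":1},{"ax":0,"ay":0,"az":0,"x":0,"y":1.5,"z":0,"hand":1},{"ax":0,"ay":0,"az":0,"x":0,"y":0,"z":0,"hand":1}]'; python3 -m inch '[{"ax":0,"ay":0,"az":0,"x":0,"y":1.5,"z":0,"hand":1},{"ax":0,"ay":0,"az":0,"x":0,"y":0,"z":0,"hand":1}]'
```

```text
time: 3.73
eef_pos: [0.595, 0.1567, 0.0436]
tcp_rot: [0.49, 0.51, -0.509, -0.49]
contact_force: [-0.6, 3.3, 2.7]
opening: 0.0
time: 3.9
eef_pos: [0.5949, 0.1566, 0.0421]
tcp_rot: [0.49, 0.51, -0.509, -0.49]
contact_force: [-0.4, 4.1, 3.8]
opening: -0.0
```

```bash
python3 -m inch '[{"ax":0,"ay":0,"az":0,"x":0,"y":1,"z":0,"hand":1},{"ax":0,"ay":0,"az":0,"x":0,"y":0,"z":0,"hand":1}]'; python3 -m inch '[{"ax":0,"ay":0,"az":0,"x":0,"y":-15,"z":0,"hand":1},{"ax":0,"ay":0,"az":0,"x":0,"y":-40,"z":0,"hand":1},{"ax":0,"ay":0,"az":0,"x":0,"y":-40,"z":0,"hand":1},{"ax":0,"ay":0,"az":0,"x":0,"y":0,"z":0,"hand":1}]'
python3 - <<'E'
from h import *
s=get_state();c=read_camera("wrist");a=read_camera("scene")
save("wr2",np.hstack([c["img"][200:400,160:400],a["img"][180:320,230:430].repeat(2,0).repeat(2,1)[:200,200:400]]).repeat(1,0))
TS=np.array(a["T"]);o=[]
for th in(0,.2,.27,.34,.38):
    y=72+62*np.cos(th)+29*np.sin(th);z=22+29*np.cos(th)-62*np.sin(th)
    o.append((th,proj(a,TS,F([34,y,z])).round(1).tolist()))
print(o)
im=a["img"];h=cv2.cvtColor(im,cv2.COLOR_RGB2HSV);save("sc2",cv2.resize(im[200:300,330:430],None,fx=6,fy=6))
E
```

```text
time: 4.07
eef_pos: [0.5949, 0.1566, 0.0412]
tcp_rot: [0.49, 0.509, -0.509, -0.49]
contact_force: [0.4, 4.2, 2.6]
opening: -0.002
time: 4.4
eef_pos: [0.5997, 0.1559, 0.1448]
tcp_rot: [0.494, 0.513, -0.506, -0.486]
contact_force: [1.2, 0.6, 2.0]
opening: -0.003
[(0, [[399.0, 241.3]]), (0.2, [[400.0, 244.5]]), (0.27, [[400.1, 245.7]]), (0.34, [[400.1, 246.9]]), (0.38, [[400.1, 247.7]])]
```

View pics/sc2.png

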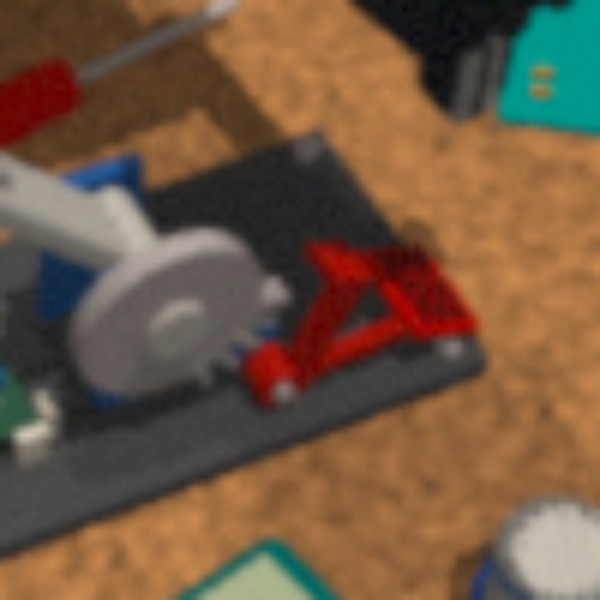

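The pawl has swung well back: its nose (345,265 in the crop) is clear of the teeth, about 0.35 rad. Now up and over to the bar.

```bash
python3 -m inch '[{"ax":0,"ay":0,"az":0,"x":0,"y":-40,"z":0,"hand":1},{"ax":0,"ay":0,"az":0,"x":0,"y":-40,"z":0,"hand":1},{"ax":0,"ay":0,"az":0,"x":0,"y":-40,"z":0,"hand":1},{"ax":0,"ay":0,"az":0,"x":0,"y":-20,"z":0,"hand":1},{"ax":0,"ay":0,"az":0,"x":0,"y":0,"z":0,"hand":1}]';python3 rel.py [0,-88,225]
```

```text
time: 4.92
eef_pos: [0.5969, 0.156, 0.2813]
tcp_rot: [0.493, 0.511, -0.508, -0.488]
contact_force: [0.9, 0.9, 0.6]
opening: 0.001
4.9167 [[-0.038, 0.008, -0.999], [0.999, -0.001, -0.038], [-0.001, -1.0, -0.008]] [0.9 0.9 0.6] 0.0
[0,-88,225] move mm tool: [-226.1   45.2   35.9]
```

```bash
python3 -m inch '[{"ax":0,"ay":0,"az":0,"x":-38,"y":0,"z":6,"hand":1},{"ax":0,"ay":0,"az":0,"x":-38,"y":0,"z":6,"hand":1},{"ax":0,"ay":0,"az":0,"x":-38,"y":0,"z":6,"hand":1},{"ax":0,"ay":0,"az":0,"x":-38,"y":0,"z":6,"hand":1},{"ax":0,"ay":0,"az":0,"x":-38,"y":0,"z":6,"hand":1}]' >/dev/null; python3 -m inch '[{"ax":0,"ay":0,"az":0,"x":-36,"y":10,"z":6,"hand":1},{"ax":0,"ay":0,"az":0,"x":0,"y":20,"z":0,"hand":1},{"ax":0,"ay":0,"az":0,"x":0,"y":0,"z":0,"hand":1},{"ax":0,"ay":0,"az":0,"x":0,"y":0,"z":0,"hand":1}]';python3 rel.py [0,-88,203]
python3 - <<'E'
from h import *
s=get_state();c=read_camera("wrist");T=toolT(s)@np.array(c["T_tool_cam"])
for a in .75,.8,.85: print(a,[proj(c,T,F([x,30-170*np.cos(a),81+170*np.sin(a)])).round(0).tolist() for x in(-50,0,50)])
save("wr3",c["img"])
E
```

```text
time: 5.67
eef_pos: [0.5654, -0.0707, 0.2421]
tcp_rot: [-0.488, -0.508, 0.511, 0.493]
contact_force: [-0.3, 1.2, 0.0]
opening: -0.001
5.6667 [[-0.037, -0.008, -0.999], [0.999, 0.002, -0.037], [0.002, -1.0, 0.008]] [-0.3  1.2  0. ] -0.0
[0,-88,203] move mm tool: [-0.9 28.1 -4.7]
0.75 [[[304.0, 196.0]], [[305.0, 295.0]], [[306.0, 380.0]]]
0.8 [[[317.0, 199.0]], [[317.0, 301.0]], [[317.0, 387.0]]]
0.85 [[[331.0, 201.0]], [[330.0, 306.0]], [[329.0, 394.0]]]
```

View pics/wr3.png

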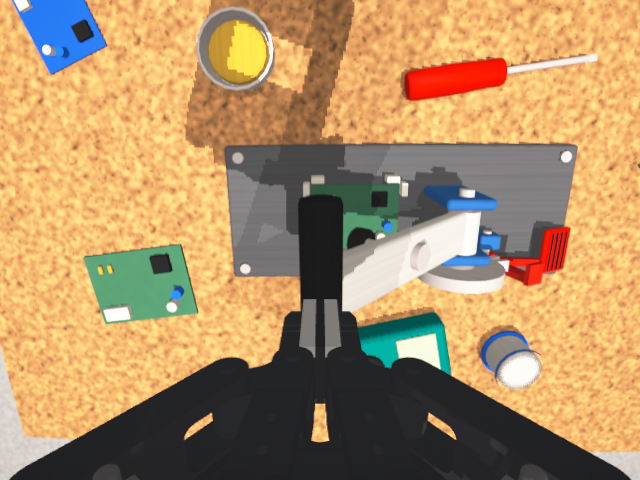

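The bar is centred under the fingers (px x≈321, angle about 0.81), and the arm is unobstructed. Descend onto it and follow the arc.

```bash
python3 -m inch '[{"ax":0,"ay":0,"az":0,"x":-2,"y":12,"z":-4,"hand":1},{"ax":0,"ay":0,"az":0,"x":0,"y":10,"z":0,"hand":1},{"ax":0,"ay":0,"az":0,"x":0,"y":4,"z":0,"hand":1},{"ax":0,"ay":0,"az":0,"x":-4,"y":5,"z":0,"hand":1},{"ax":0,"ay":0,"az":0,"x":0,"y":0,"z":0,"hand":1}]'; python3 -m inch '[{"ax":0,"ay":0,"az":0,"x":-5,"y":6,"z":0,"hand":1},{"ax":0,"ay":0,"az":0,"x":-5,"y":6,"z":0,"hand":1},{"ax":0,"ay":0,"az":0,"x":-5,"y":7,"z":0,"hand":1},{"ax":0,"ay":0,"az":0,"x":0,"y":0,"z":0,"hand":1}]';python3 rel.py [0,-110.3,177]
```

```text
time: 6.13
eef_pos: [0.5715, -0.0763, 0.2141]
tcp_rot: [-0.49, -0.509, 0.51, 0.491]
contact_force: [0.6, 0.1, -0.1]
opening: -0.001
time: 6.47
eef_pos: [0.5731, -0.0939, 0.1965]
tcp_rot: [-0.492, -0.509, 0.51, 0.489]
contact_force: [-0.5, -2.2, 2.0]
opening: 0.0
6.4667 [[-0.037, 0.002, -0.999], [0.999, -0.004, -0.037], [-0.004, -1.0, -0.002]] [-0.5 -2.2  2. ] 0.0
[0,-110.3,177] move mm tool: [0.4 8.5 2.2]
```

```bash
python3 -m inch '[{"ax":0,"ay":0,"az":0,"x":0,"y":7,"z":1,"hand":1},{"ax":0,"ay":0,"az":0,"x":-2,"y":7,"z":1,"hand":1},{"ax":0,"ay":0,"az":0,"x":-4,"y":7,"z":0,"hand":1},{"ax":0,"ay":0,"az":0,"x":0,"y":0,"z":0,"hand":1}]';python3 rel.py [0,-119.2,162.5]
```

```text
time: 6.8
eef_pos: [0.5718, -0.0996, 0.1761]
tcp_rot: [0.492, 0.509, -0.509, -0.489]
contact_force: [1.0, -2.8, 5.0]
opening: 0.001
6.8 [[-0.037, 0.004, -0.999], [0.999, -0.003, -0.037], [-0.003, -1.0, -0.004]] [ 1.  -2.8  5. ] 0.0
[0,-119.2,162.5] move mm tool: [-2.9  2.7  0.7]
```

Past 0.52 rad at only 5 N, so the pawl isn't blocking. I'll continue.

```bash
python3 -m inch '[{"ax":0,"ay":0,"az":0,"x":-5,"y":8,"z":0,"hand":1},{"ax":0,"ay":0,"az":0,"x":-4,"y":9,"z":0,"hand":1},{"ax":0,"ay":0,"az":0,"x":-4,"y":8,"z":0,"hand":1},{"ax":0,"ay":0,"az":0,"x":-3,"y":8,"z":0,"hand":1},{"ax":0,"ay":0,"az":0,"x":0,"y":0,"z":0,"hand":1}]';python3 -m inch '[{"ax":0,"ay":0,"az":0,"x":-2,"y":8,"z":0,"hand":1},{"ax":0,"ay":0,"az":0,"x":-2,"y":8,"z":0,"hand":1},{"ax":0,"ay":0,"az":0,"x":-1,"y":8,"z":0,"hand":1},{"ax":0,"ay":0,"az":0,"x":-1,"y":8,"z":0,"hand":1},{"ax":0,"ay":0,"az":0,"x":0,"y":0,"z":0,"hand":1}]';python3 rel.py [0,-140,81]
```

```text
time: 7.22
eef_pos: [0.5707, -0.1138, 0.1409]
tcp_rot: [-0.49, -0.509, 0.509, 0.491]
contact_force: [-0.7, -2.3, 2.2]
opening: 0.0
time: 7.63
eef_pos: [0.5702, -0.1188, 0.1076]
tcp_rot: [-0.489, -0.509, 0.51, 0.492]
contact_force: [-0.3, -1.1, 0.3]
opening: 0.001
7.6333 [[-0.038, -0.003, -0.999], [0.999, 0.002, -0.038], [0.003, -1.0, 0.003]] [-0.3 -1.1  0.3] 0.0
[0,-140,81] move mm tool: [-4.6 15.6 -1.6]
```

```bash
python3 -m inch '[{"ax":0,"ay":0,"az":0,"x":-2,"y":6,"z":0,"hand":1},{"ax":0,"ay":0,"az":0,"x":-2,"y":5,"z":0,"hand":1},{"ax":0,"ay":0,"az":0,"x":0,"y":2,"z":0,"hand":1},{"ax":0,"ay":0,"az":0,"x":0,"y":0,"z":0,"hand":1}]';python3 -m inch '[{"ax":0,"ay":0,"az":0,"x":0,"y":2,"z":0,"hand":1},{"ax":0,"ay":0,"az":0,"x":0,"y":0,"z":0,"hand":1}]';python3 rel.py [0,-140,81]
```

```text
time: 7.97
eef_pos: [0.571, -0.1231, 0.0962]
tcp_rot: [-0.49, -0.509, 0.51, 0.491]
contact_force: [-0.1, 0.0, 0.3]
opening: -0.0
time: 8.13
eef_pos: [0.5713, -0.1235, 0.0949]
tcp_rot: [-0.49, -0.509, 0.51, 0.49]
contact_force: [-0.2, 0.0, 1.0]
opening: 0.0
8.1333 [[-0.038, -0.001, -0.999], [0.999, -0.0, -0.038], [0.0, -1.0, 0.001]] [-0.2  0.   1. ] 0.0
[0,-140,81] move mm tool: [ 0.2  2.9 -0.6]
```

```bash
python3 -m inch '[{"ax":0,"ay":0,"az":0,"x":0,"y":1.5,"z":0,"hand":1},{"ax":0,"ay":0,"az":0,"x":0,"y":0,"z":0,"hand":1}]';python3 -m inch '[{"ax":0,"ay":0,"az":0,"x":0,"y":1.5,"z":0,"hand":1},{"ax":0,"ay":0,"az":0,"x":0,"y":0,"z":0,"hand":1}]';python3 -m inch '[{"ax":0,"ay":0,"az":0,"x":0,"y":1,"z":0,"hand":1},{"ax":0,"ay":0,"az":0,"x":0,"y":0,"z":0,"hand":1}]'
python3 - <<'E'
from h import *
c=read_camera("scene");a=np.array(c["T"])
print([proj(c,a,F([x,-140,70])).round(0).tolist() for x in(-50,50)])
save("sc3",cv2.resize(c["img"][180:320,230:430],None,fx=4,fy=4))
E
```

```text
time: 8.3
eef_pos: [0.5715, -0.1236, 0.0938]
tcp_rot: [-0.49, -0.509, 0.51, 0.49]
contact_force: [-0.8, 0.1, 1.0]
opening: -0.004
time: 8.47
eef_pos: [0.5716, -0.1237, 0.0923]
tcp_rot: [-0.49, -0.509, 0.51, 0.49]
contact_force: [-0.8, -0.4, 2.3]
opening: 0.0
time: 8.63
eef_pos: [0.5716, -0.1237, 0.0918]
tcp_rot: [-0.49, -0.509, 0.51, 0.49]
contact_force: [-1.9, -0.3, 4.8]
opening: -0.0
[[[267.0, 249.0]], [[284.0, 284.0]]]
```

View pics/sc3.png

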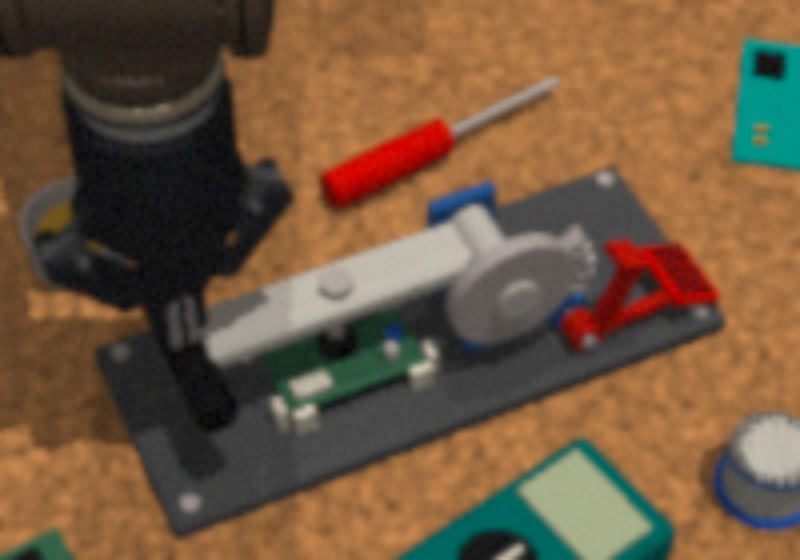

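The arm is level, with its foot on the board and the pawl clear of the wheel. I'll seat it until the end stop shows in the force.

```bash
python3 -m inch '[{"ax":0,"ay":0,"az":0,"x":0,"y":1,"z":0,"hand":1},{"ax":0,"ay":0,"az":0,"x":0,"y":0,"z":0,"hand":1}]';python3 -m inch '[{"ax":0,"ay":0,"az":0,"x":0,"y":1,"z":0,"hand":1},{"ax":0,"ay":0,"az":0,"x":0,"y":0,"z":0,"hand":1},{"ax":0,"ay":0,"az":0,"x":0,"y":0,"z":0,"hand":1}]'
```

```text
time: 8.85
eef_pos: [0.5717, -0.1238, 0.0917]
tcp_rot: [-0.49, -0.509, 0.51, 0.49]
contact_force: [-5.1, 0.1, 9.7]
opening: 0.003
time: 9.1
eef_pos: [0.5718, -0.1238, 0.0916]
tcp_rot: [-0.49, -0.509, 0.51, 0.49]
contact_force: [-5.4, 0.7, 12.3]
opening: 0.006
```

Firm stop: the force climbs to 12 N with no travel, tip at 80.6 mm against the expected 81. Retreat straight up.

```bash
python3 -m inch '[{"ax":0,"ay":0,"az":0,"x":0,"y":-8,"z":0,"hand":1},{"ax":0,"ay":0,"az":0,"x":0,"y":-30,"z":0,"hand":1},{"ax":0,"ay":0,"az":0,"x":0,"y":-40,"z":0,"hand":1},{"ax":0,"ay":0,"az":0,"x":0,"y":-40,"z":0,"hand":1},{"ax":0,"ay":0,"az":0,"x":0,"y":-40,"z":0,"hand":1}]' >/dev/null; python3 -m inch '[{"ax":0,"ay":0,"az":0,"x":-30,"y":-20,"z":15,"hand":1},{"ax":0,"ay":0,"az":0,"x":-30,"y":0,"z":15,"hand":1},{"ax":0,"ay":0,"az":0,"x":-30,"y":0,"z":15,"hand":1},{"ax":0,"ay":0,"az":0,"x":0,"y":0,"z":0,"hand":1},{"ax":0,"ay":0,"az":0,"x":0,"y":0,"z":0,"hand":1}]'
python3 - <<'E'
from h import *
c=read_camera("scene");a=np.array(c["T"])
t=read_camera("top")
print("bar top-view pred",[proj(t,np.array(t["T"]),F([x,-140,70])).round(0).tolist() for x in(-50,50)])
i1=cv2.resize(c["img"][180:320,230:430],(400,280),interpolation=2)
i0=cv2.resize(t["img"][130:340,200:500],(400,280))
save("fin",cv2.resize(np.hstack([i1,i0]),None,fx=1,fy=1))
E
```

```text
time: 9.93
eef_pos: [0.5296, -0.2164, 0.2669]
tcp_rot: [0.491, 0.509, -0.508, -0.491]
contact_force: [-1.0, 1.1, -0.9]
opening: -0.004
bar top-view pred [[[396.0, 258.0]], [[392.0, 201.0]]]
```

View pics/fin.png

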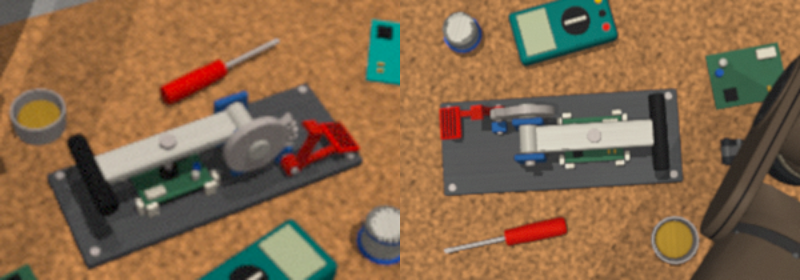

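The clamp is closed, the pawl is free, the board is in its nest, the surrounding things look unmoved, and the robot is clear.

```bash
python3 -c "
from plant import *
print(sign_off())"
```

```text
the job is handed in; nothing more can be done
None
```

The clamp is fully closed with its foot on the board, and the pawl is left clear of the teeth. I handed the job in at about 10 s of robot time.

- **Pawl:** I pressed the red tab down with the closed fingers to an estimated 0.35 rad, not measured directly. The camera showed the nose well clear of the teeth. The arm then went past the 0.58 block with about 6 N at most.
- **Arm:** I followed the bar along its arc until it stopped at a bar top of about 80.6 mm (81 mm expected when closed). There the force rose to about 13 N with no further travel.
- **Last checks:** After backing away, the pictures showed the arm level, the pawl free and the board in its nest. The meter, tin, spool and screwdriver looked undisturbed, judged by eye. The residual force reading was about 1–2 N, within sensor noise.
- **Disagreement:** My estimate of the fixture position was off by up to about 3 mm at the plate corners, and about 3 mm at the tab in the wrist view. I corrected for it before pressing. Otherwise no check failed.

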